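# Start the stirrer under the blue-lidded jar

## Robot

A 6-joint arm with a two-finger parallel gripper is mounted at the origin on a cart in front of the work surface, level with it; the furniture and walls round the work are solid. World frame = base frame: x ahead of the robot, y to its left, z up, the work surface at z = 0. Lengths are in mm, angles in degrees, forces in N, time in s.
With the tool pointing down it reaches from about 300 to 850 mm from the base axis. Payload 4.2 kg.
Tool frame: the origin (TCP) lies between the finger pads; the fingertips stand 11 mm ahead of it and the grasp point (between the pads) lies 8 mm behind it (env.tips_ahead is the distance from the TCP to the fingertips, in mm); z points along the fingers, y is the line along which they close (so a half turn about z gives the same grasp; the last joint's range is limited). The gripper opens to 91 mm and grips with 3 to 60 N. Pads are 32 mm wide; open, the fingers measure 118 mm over their backs; the gripper's body (76 mm by 178 mm) begins 60 mm behind the grasp point.
Start: joints at [-71.219, 18.312, 89.639, -0, 72.044, -1.146], TCP at [195.981, -540.586, 224.976] pointing down, gripper open.
Joint ranges: [-177.97, 177.97], [-48.28, 115.42], [12.27, 149.76], [-77.06, 257.06], [2.81, 150.46], [-146.56, 146.56]. Speed limits (degrees/s): [147.25, 147.25, 180, 180, 180, 180].

## Interface

Orientations are given as [roll, pitch, yaw] about the fixed x, y, z axes, in that order (R = Rz(yaw) Ry(pitch) Rx(roll)).
In Python, from workcell import env, cams gives the robot as it stands.
- The arm moves only by the tool step_arm, never from a script. Its arguments are lists of equal length, an entry for each row: "linear": the shift along the tool's x, y, z in units of 30 cm (1.0 is 30 cm), a list of three; "turn": the turn about the tool's z in units of 360 degrees (1.0 is 360 degrees). In form: {"linear": [[tx, ty, tz], ...], "turn": [turn, ...]}. A call has 1 to 20 rows; each row is the pose to reach, as a shift and turn from the pose commanded when the call began, along the tool's axes at that moment, turning the shorter way round; what a row does not reach only later rows make up. A row lasts 1/8 s, in which the tool goes at most 62.5 mm and 10.7 degrees, less where a joint would pass 70% of its speed; a pose out of reach is approached as far as the arm can. A call with a number of a shift or a turn outside -1 to 1 is refused whole. A call with a gripper value outside its range is refused whole. "fingers" is the closure, from -1 (fully open) to 1 (shut), so that 0 is half open, set as the call begins (left out, the last holds). The fingers move at their own pace and stop on an object; "force" is the grip in N (left out, the last holds). Time passes only in rows, so rows that repeat a pose let the fingers close. It gives the time, the measured TCP pose, the force, the opening and the grip force at its end, in the units of the state.
- env.state(): the state, without advancing time (a new reading comes with each control period).
- cams.grab_frame(name): name is "scene" or "top" or "wrist"; returns a dict with "color" (400x640x3 uint8, blue, green, red), "fx", "fy", "cx", "cy" (pixels), "extrinsics" (4x4, takes a point from camera to world coordinates); the wrist camera has in their place "tool_from_camera" (4x4, takes a point from camera to tool coordinates, whose origin is the TCP and whose axes are the flange's). Camera axes: x right, y down, z forward; pixel columns grow to the right and rows downward; lengths in mm; the calibration is good to about 2 mm. A picture is of the moment at which its call begins: read the wrist's pose just before it. There is no depth.
- env.job_done(): hands the job in; it is judged then, once.
The state is a dict: "time_s": time; "qpos": joint angles; "qvel": joint speeds; "effort": joint torques, N m; "ee_pos": TCP position; "ee_rot": TCP orientation; "force": force on the tool from outside, world axes, zero at the start; "torque": the same for the moment, N m; "gripper_width": finger opening in mm; "gripper_force": force on a finger pad.
Only numpy, scipy, OpenCV 4.12 (cv2) and the standard library are available. Lean on these libraries where they do the work, as an engineer would, in place of code of your own. Each camera call takes 0.05 s, during which the arm holds its last target. There are 200 camera calls.

## Task

Two identical magnetic stirrers stand on the bench. Switch on the one that carries the blue-lidded jar: pull its black knob straight up to the stop against its spring, keep it there for about a second, then let it go so that it settles back down to rest. Leave the other stirrer's knob alone and keep the blue-lidded jar standing where it is.

Things in the scene. Friction and masses are not known exactly. Their poses are not given: they have to be found in the camera images.
- stirrer_a_knob_grip (a point): Centre of the head of the knob to pull (stirrer with the blue-lidded jar); rises with it. The head is an upright black fluted cylinder, orange dot on top, 30 mm across, 18 mm high (9 mm above and below this point), on a 16 mm stem. This point is 29 mm above the level deck of the stirrer, whose front end, towards the robot, carries the knob. No object is within 70 mm of its axis.
- stirrer_a_knob (a joint): Lift of that knob in m, straight up: 0 down at rest (off), 0.016 at its upper stop. A spring pulls it down with about 4 N at rest, 8 N at the stop; released, it settles back within half a second. To switch on it must be at 0.012 or more for half a second; a green band on the stem then shows.
- stirrer_b_knob (a joint): Lift in m of the same knob on the other stirrer, which carries the white-lidded jar: 0 at rest; to be left down. Each stirrer is a white box fixed to the bench, 210 mm deep, 130 mm wide, deck 50 mm above the bench, with a round plate (110 mm across, top 6 mm above the deck) behind the knob.
- jar_blue: White sample jar with a blue lid, 59 mm across, 68 mm high, loose on the plate of the stirrer to switch on, about 108 mm behind its knob. Origin: centre of its underside, 56 mm above the bench; z points up through the lid.
Things that resemble listed ones, but are neither listed nor needed, are in the scene too. There is more than one size of the jar_blue; the one meant has the size given above.

How it is judged:
By the outcome, as a careful person would: the job done as asked, in the order asked, and still so for the second after the job is handed in, with the robot touching nothing.
It also fails if it takes over 29 s, if anything falls off the work surface, if the arm or the gripper's body presses on something with over 40 N, if the wrist force passes 120 N, or if a joint passes its speed limit or range.

## Working session

There is one attempt and no reset: what is moved stays moved. The work goes in short steps, Python scripts to look and compute and a tool call to move; the robot and the scene stay as the last step left them, time stands still between calls to the robot, and variables do not carry over. Pictures are saved under pics/ and viewed, at most 10 in all, crops included, and the job is handed in when it is done.

Besides the shell and the picture viewer there is one more tool, called as name(argument=value, ...) on one line, values as JSON. step_arm: Moves the arm, as the interface text tells. Its arguments: {"type":"object","properties":{"linear":{"type":"array"},"turn":{"type":"array"},"fingers":{"type":"number"},"force":{"type":"number"}},"required":["linear","turn"]}

```bash
mkdir -p pics; python3 - <<'E'
from workcell import env,cams
import cv2,numpy as np
s=env.state();print(s['time_s'],s['ee_pos'],s['ee_rot'],s['gripper_width'])
for n in('scene','top'):
    f=cams.grab_frame(n);cv2.imwrite(f'pics/{n}0.png',f['color']);np.savez(f'{n}.npz',**f)
    print(n,f['fx'],f['fy'],f['cx'],f['cy'],np.round(f['extrinsics'],3).tolist())
E
```

```text
0.0 [ 195.8222064  -540.12942117  224.12190009] [-1.79901614e+02 -7.51334434e-04  1.99280496e+01] 91.40101516292025
scene 373.36530921021966 373.36530921021966 322.2324965625163 204.53972284879558 [[-0.802, -0.435, 0.409, 215.133], [-0.597, 0.567, -0.567, 468.998], [0.015, -0.699, -0.715, 672.822], [0.0, 0.0, 0.0, 1.0]]
top 417.2804426302372 417.2804426302372 315.7788895767908 201.92531358563 [[-0.015, -0.982, 0.19, 353.089], [-1.0, 0.013, -0.01, -14.107], [0.007, -0.19, -0.982, 921.798], [0.0, 0.0, 0.0, 1.0]]
```

View pics/scene0.png

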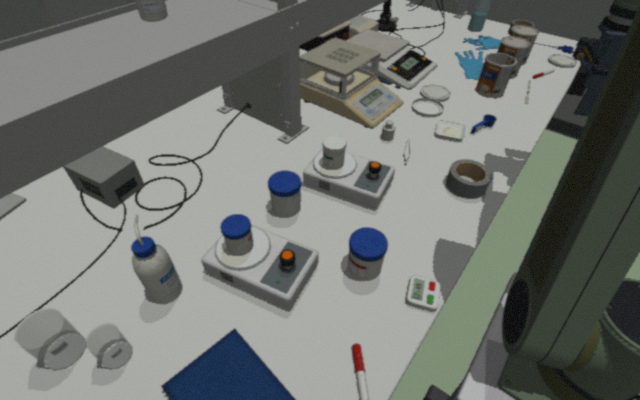

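View pics/top0.png

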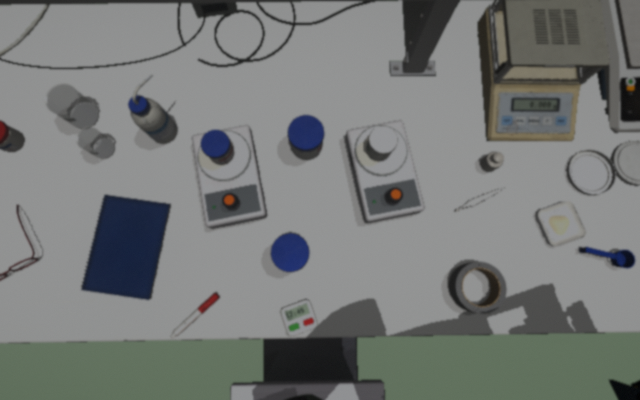

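The scene and top pictures both show two stirrers. The one with the small blue-lidded jar has its knob at top (230,200) and its jar at (217,145). The other has a white-lidded jar, with its knob at (395,195). The loose blue-lidded jars at (305,135) and (290,252) stand on the bench and are larger, so they are decoys. Next I'll measure and confirm in a crop.

```bash
cat > h.py <<'E'
import numpy as np,cv2
def ray(f,uv,z,T=None):
    T=f['extrinsics'] if T is None else T
    d=T[:3,:3]@np.array([(uv[0]-f['cx'])/f['fx'],(uv[1]-f['cy'])/f['fy'],1]);o=T[:3,3]
    return o+d*(z-o[2])/d[2]
def blobs(img,lo,hi,amin=25):
    m=cv2.inRange(cv2.cvtColor(img,cv2.COLOR_BGR2HSV),lo,hi)
    n,_,st,c=cv2.connectedComponentsWithStats(m)
    return [(c[i],st[i]) for i in range(1,n) if st[i,4]>=amin]
E
python3 - <<'E'
from h import *
for n in('top','scene'):
    f=dict(np.load(n+'.npz'));im=f['color']
    for c,s in blobs(im,(4,150,120),(18,255,255)): print(n,'orange',c.round(1),s[4],ray(f,c,88).round(1))
    for c,s in blobs(im,(105,120,50),(125,255,255),150): print(n,'blue',c.round(1),s[2:],ray(f,c,124).round(1), ray(f,c+[s[2]/2,0],124).round(0)-ray(f,c-[s[2]/2,0],124).round(0))
    if n=='top': cv2.imwrite('pics/crop.png',cv2.resize(im[110:280,180:430],None,fx=3,fy=3,interpolation=cv2.INTER_CUBIC))
E
```

```text
top orange [395.5 193.8] 55 [ 529.3 -185.8   88. ]
top orange [228.6 199.4] 54 [522.2 154.8  88. ]
top blue [138.4 105.1] [ 19  16 189] [713.  335.5 124. ] [  0. -39.   0.]
top blue [305.6 132.6] [ 34  34 930] [649.9  -3.7 124. ] [ -1. -68.   0.]
top blue [215.1 143.5] [ 28  26 571] [629.2 177.3 124. ] [ -1. -56.   0.]
top blue [126.3 247.3] [  83  100 6001] [424.7 339.4 124. ] [  -2. -157.    0.]
top blue [289.6 252.2] [  36   37 1066] [410.9  29.1 124. ] [ -1. -68.   0.]
top blue [609.8 255.3] [ 41  18 253] [ 396. -582.  124.] [ -2. -78.   0.]
scene orange [374.7 164.2] 29 [ 530.9 -185.1   88. ]
scene orange [286.6 254.5] 66 [524.1 155.2  88. ]
scene blue [284.2 183.4] [ 32  25 631] [633.6  32.2 124. ] [-55. -42.   0.]
scene blue [235.4 226.5] [ 29  24 552] [627.4 183.4 124. ] [-45. -34.   0.]
scene blue [367.8 244. ] [ 37  33 967] [400.3  64.2 124. ] [-55. -42.   0.]
scene blue [143.5 247.4] [ 23  21 317] [723.8 321.1 124. ] [-33. -26.   0.]
scene blue [226.4 375.6] [ 131   70 5009] [434.8 387.5 124. ] [-147. -111.    0.]
```

View pics/crop.png

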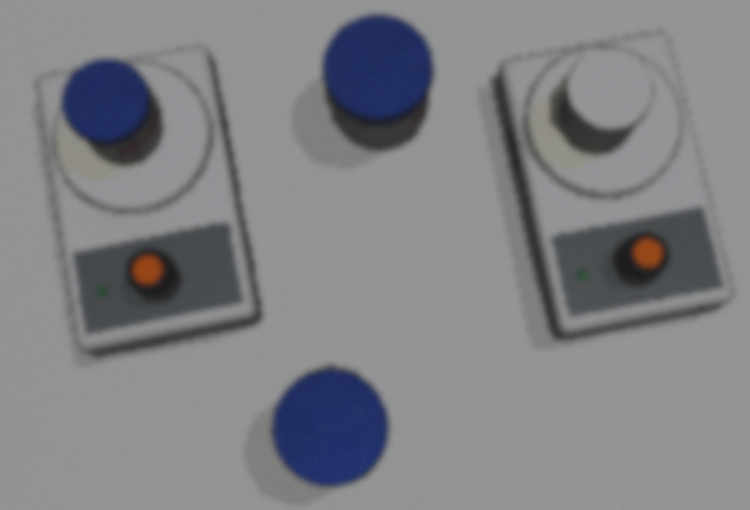

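The stirrer to switch on is the left one in the top picture. Its jar lid is about 57 mm across and lies about 108 mm behind the knob, which fits the description. The loose jars have lids of about 70 mm and stand on the bench, and the right stirrer has a white lid. The knob is at about (523,155), and the two views agree within 2 mm. I'll move above it.

step_arm(linear=[[0.91,-0.9,0],[0.91,-0.9,0],[0.91,-0.9,0],[0.91,-0.9,0],[0.91,-0.9,0],[0.91,-0.9,0],[0.91,-0.9,0],[0.91,-0.9,0],[0.91,-0.9,0],[0.91,-0.9,0]], turn=[0,0,0,0,0,0,0,0,0,0], fingers=-1)

```text
time_s: 1.35
ee_pos: [360.1, -194.9, 224.8]
ee_rot: [180.0, 0.0, 19.8]
force: [-0.1, 0.9, 0.1]
gripper_width: 90.9
gripper_force: 0.0
```

step_arm(linear=[[0.9,-0.9,0],[0.9,-0.9,0],[0.9,-0.9,0],[0.9,-0.9,0],[0.9,-0.9,0],[0.9,-0.9,0],[0.9,-0.9,0],[0.9,-0.9,0],[0.9,-0.9,0],[0.9,-0.9,0],[0.9,-0.9,0]], turn=[0,0,0,0,0,0,0,0,0,0,0])

```text
time_s: 2.72
ee_pos: [522.3, 151.3, 225.2]
ee_rot: [180.0, -0.0, 19.9]
force: [-0.9, 0.5, -0.1]
gripper_width: 91.1
gripper_force: 0.0
```

```bash
python3 - <<'E'
from workcell import env,cams
from h import *
from scipy.spatial.transform import Rotation as R
s=env.state();f=cams.grab_frame('wrist');cv2.imwrite('pics/w1.png',f['color'])
print(s['time_s'],s['ee_pos'],s['ee_rot'],s['force'])
T=np.eye(4);T[:3,:3]=R.from_euler('xyz',s['ee_rot'],degrees=True).as_matrix();T[:3,3]=s['ee_pos']
W=T@f['tool_from_camera']
for c,st in blobs(f['color'],(4,150,100),(18,255,255)):
    p=ray(f,c,88,W);g=np.array([p[0],p[1],79]);print(c,st[4],p,'tool shift/300 for TCP at knob',(T[:3,:3].T@(g-T[:3,3]))/300)
E
```

```text
2.725 [522.26476157 151.28402804 225.22298145] [ 1.79991233e+02 -1.89503528e-02  1.98508956e+01] [-0.91120261  0.47077011 -0.08124837]
[316.25448029 198.59139785] 279 [521.16908158 154.40801276  88.        ] tool shift/300 for TCP at knob [-6.03805973e-05 -1.11093157e-02  4.87408251e-01]
```

View pics/w1.png

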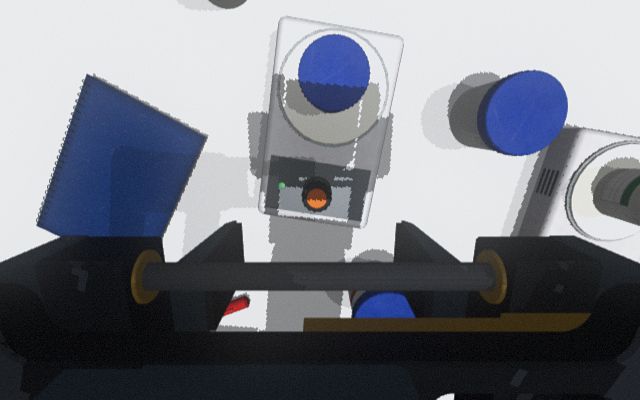

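The wrist picture shows the orange knob at (316,199), with the blue-lidded jar behind it at (334,73) and the fingers clear on both sides. The three views agree on about (521.5,154.5). I'll go down to TCP z = 71.

step_arm(linear=[[0,-0.011,0.1],[0,-0.011,0.2],[0,-0.011,0.3],[0,-0.011,0.38],[0,-0.011,0.44],[0,-0.011,0.48],[0,-0.011,0.505],[0,-0.011,0.514],[0,-0.011,0.514],[0,-0.011,0.514]], turn=[0,0,0,0,0,0,0,0,0,0])

```text
time_s: 4.03
ee_pos: [521.7, 155.4, 71.3]
ee_rot: [180.0, -0.1, 19.9]
force: [-0.5, 0.5, -0.5]
gripper_width: 90.9
gripper_force: 0.0
```

step_arm(linear=[[0,0,0],[0,0,0],[0,0,0],[0,0,0],[0,0,0],[0,0,0],[0,0,0],[0,0,0]], turn=[0,0,0,0,0,0,0,0], fingers=1, force=35)

```text
time_s: 5.03
ee_pos: [521.9, 153.6, 70.7]
ee_rot: [179.8, 0.0, 20.0]
force: [1.2, -5.6, -0.6]
gripper_width: 28.8
gripper_force: 35.0
```

The head is gripped at 28.8 mm. I'll lift to the stop.

step_arm(linear=[[0,0,-0.01],[0,0,-0.02],[0,0,-0.03],[0,0,-0.04],[0,0,-0.047],[0,0,-0.05],[0,0,-0.053]], turn=[0,0,0,0,0,0,0])

```text
time_s: 5.9
ee_pos: [521.8, 153.6, 85.3]
ee_rot: [179.8, 0.0, 20.0]
force: [3.4, -4.4, -9.2]
gripper_width: 29.2
gripper_force: 35.0
```

step_arm(linear=[[0,0,-0.003],[0,0,-0.006],[0,0,-0.006],[0,0,-0.006]], turn=[0,0,0,0])

```text
time_s: 6.4
ee_pos: [521.8, 153.6, 86.8]
ee_rot: [179.8, 0.1, 20.0]
force: [5.2, -4.7, -10.1]
gripper_width: 29.1
gripper_force: 35.0
```

```bash
python3 - <<'E'
from workcell import env,cams
from h import *
f=cams.grab_frame('scene');cv2.imwrite('pics/lift.png',cv2.resize(f['color'][180:340,180:380],None,fx=3,fy=3,interpolation=cv2.INTER_CUBIC))
E
```

```text
(no output)
```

View pics/lift.png

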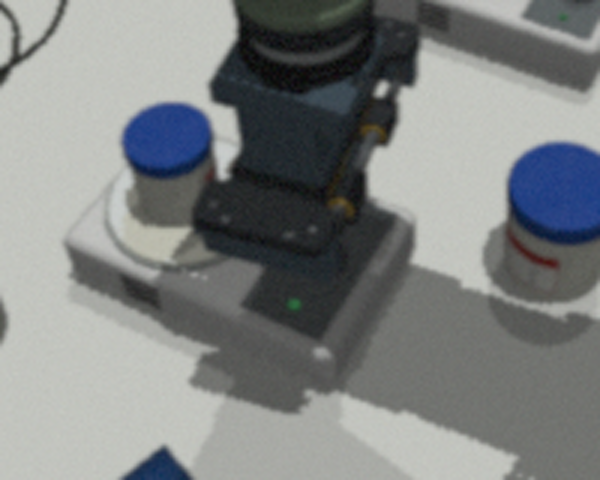

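The picture shows the jar still standing on the plate, with the gripper around the raised knob. The stem is hidden by the fingers. I'll nudge up to feel for the stop and hold.

step_arm(linear=[[0,0,-0.004],[0,0,-0.004],[0,0,-0.004],[0,0,-0.004],[0,0,-0.004]], turn=[0,0,0,0,0])

```text
time_s: 7.08
ee_pos: [521.7, 153.6, 86.9]
ee_rot: [179.8, 0.1, 20.0]
force: [6.7, -4.7, -17.0]
gripper_width: 29.2
gripper_force: 35.0
```

It's at the stop: the force jumped to 17 N with no further rise. I'll hold briefly, release, then retreat.

step_arm(linear=[[0,0,0],[0,0,0]], turn=[0,0])

```text
time_s: 7.32
ee_pos: [521.8, 153.6, 86.9]
ee_rot: [179.8, 0.1, 20.0]
force: [7.0, -4.3, -16.0]
gripper_width: 29.1
gripper_force: 35.0
```

step_arm(linear=[[0,0,0],[0,0,0],[0,0,0],[0,0,0],[0,0,0],[0,0,0],[0,0,0],[0,0,0]], turn=[0,0,0,0,0,0,0,0], fingers=-1)

```text
time_s: 8.32
ee_pos: [521.3, 155.2, 89.6]
ee_rot: [180.0, -0.0, 19.9]
force: [-0.2, 0.0, -0.3]
gripper_width: 91.2
gripper_force: 0.0
```

step_arm(linear=[[0,0,-0.05],[0,0,-0.12],[0,0,-0.22],[0,0,-0.34],[0,0,-0.46],[0,0,-0.46],[0,0,-0.46]], turn=[0,0,0,0,0,0,0])

```text
time_s: 9.2
ee_pos: [520.9, 155.1, 227.6]
ee_rot: [180.0, 0.0, 19.9]
force: [1.3, -0.3, -0.8]
gripper_width: 91.4
gripper_force: 0.0
```

```bash
python3 - <<'E'
from workcell import env,cams
from h import *
f=cams.grab_frame('scene');cv2.imwrite('pics/after.png',cv2.resize(f['color'][180:340,180:380],None,fx=3,fy=3,interpolation=cv2.INTER_CUBIC))
for c,s in blobs(f['color'],(4,150,120),(18,255,255)): print('orange',c.round(1),s[4],ray(f,c,88).round(1))
for c,s in blobs(f['color'],(105,120,50),(125,255,255),150): print('blue',c.round(1),s[2:])
E
```

```text
orange [374.5 164.3] 33 [ 531.1 -184.5   88. ]
orange [289.1 254.7] 30 [519.9 152.6  88. ]
blue [235.3 226.5] [ 29  24 542]
blue [367.8 244.1] [ 37  33 971]
blue [143.5 247.4] [ 23  20 315]
blue [226.4 375.5] [ 131   70 5016]
```

View pics/after.png

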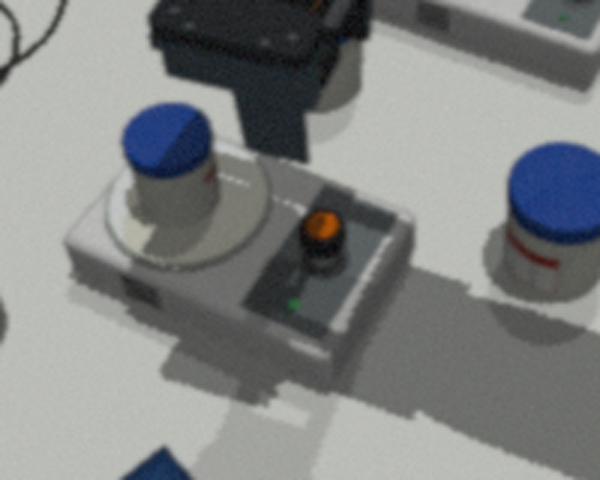

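The knob is back down at scene (289,255) and the jar is unmoved at (235,226). I don't clearly see a green band in this crop, so I'll check the colours near the stem against the first picture.

```bash
python3 - <<'E'
from workcell import env,cams
from h import *
b=cv2.imread('pics/scene0.png');f=cams.grab_frame('scene');a=f['color'];w=cams.grab_frame('wrist')['color'];t=cams.grab_frame('top')['color']
for n,i in(('before',b),('after',a),('wrist',w),('top',t)):
    print(n,[(c.round(1).tolist(),s[4]) for c,s in blobs(i,(45,60,40),(90,255,255),2)][:10])
k=lambda i,s:cv2.resize(i,(390,390),interpolation=cv2.INTER_CUBIC)
o=np.hstack([k(b[240:280,265:305],1),k(a[240:280,270:310],1)])
cv2.imwrite('pics/cmp.png',np.clip(o*1.6,0,255).astype('uint8'))
E
```

```text
before [([477.0, 18.8], np.int32(111)), ([636.5, 16.5], np.int32(2)), ([478.7, 26.0], np.int32(3)), ([476.2, 29.0], np.int32(4)), ([391.0, 66.5], np.int32(2)), ([328.2, 157.4], np.int32(12)), ([599.5, 179.5], np.int32(2)), ([367.5, 185.5], np.int32(4)), ([595.5, 197.0], np.int32(2)), ([597.0, 265.5], np.int32(2))]
after [([276.0, 7.5], np.int32(2)), ([280.5, 7.5], np.int32(2)), ([477.7, 19.2], np.int32(119)), ([278.5, 19.0], np.int32(2)), ([292.5, 39.5], np.int32(2)), ([294.0, 49.0], np.int32(3)), ([277.0, 92.5], np.int32(2)), ([327.9, 157.2], np.int32(12)), ([367.2, 185.4], np.int32(5)), ([635.5, 259.5], np.int32(2))]
wrist [([631.2, 191.3], np.int32(101)), ([285.2, 183.9], np.int32(40))]
top [([630.0, 81.2], np.int32(10)), ([373.9, 201.1], np.int32(8)), ([293.6, 326.7], np.int32(51))]
```

View pics/cmp.png

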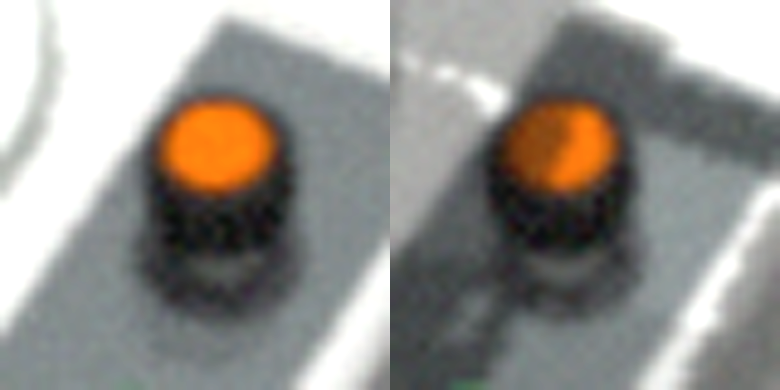

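The knob looks the same before and after, so it is fully down. I'll take one closer oblique look at the stem for the green band, from a clear spot to the side.

step_arm(linear=[[-0.05,-0.15,0],[-0.1,-0.3,0.05],[-0.1,-0.45,0.12],[-0.1,-0.45,0.2],[-0.1,-0.45,0.2],[-0.1,-0.45,0.2]], turn=[0,0,0,0,0,0])

```text
time_s: 10.15
ee_pos: [447.6, 271.8, 168.0]
ee_rot: [180.0, -0.0, 19.9]
force: [-0.3, -0.4, 0.5]
gripper_width: 91.4
gripper_force: 0.0
```

```bash
python3 - <<'E'
from workcell import env,cams
from h import *
f=cams.grab_frame('wrist')['color'];a=cams.grab_frame('scene')['color'];b=cv2.imread('pics/scene0.png')
o=[c for c,s in blobs(f,(4,150,80),(18,255,255))];print(o, [(c.round(0).tolist(),int(s[4])) for c,s in blobs(f,(45,60,40),(90,255,255),4)])
x,y=map(int,o[0]);x0=max(0,min(x-50,540));y0=max(0,y-40)
L=cv2.resize(f[y0:y0+100,x0:x0+100],(400,400),interpolation=cv2.INTER_CUBIC)
A=cv2.resize(a[240:280,268:308],(400,400),interpolation=cv2.INTER_CUBIC)
cv2.imwrite('pics/band.png',np.clip(np.hstack([L,A])*1.3,0,255).astype('uint8'))
print(b[265:271,284:291].mean((0,1)),a[265:271,284:291].mean((0,1)))
E
```

```text
[array([489.1547619 , 178.57539683])] [([425.0, 165.0], 57), ([449.0, 395.0], 52)]
[36.88095238 36.9047619  36.21428571] [73.66666667 72.69047619 69.97619048]
```

View pics/band.png

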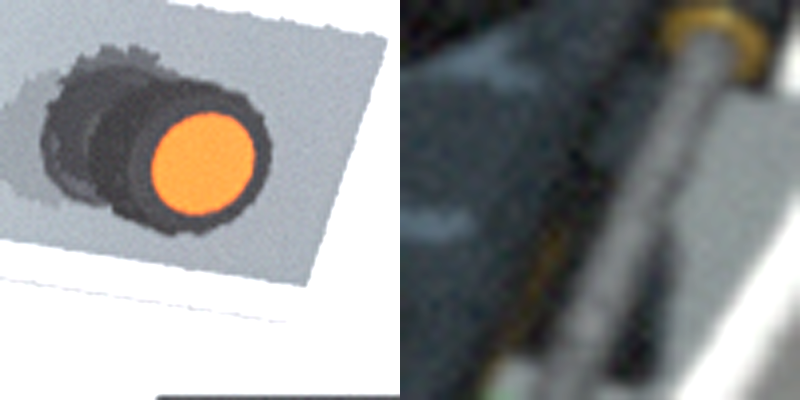

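```bash
python3 -c "
from workcell import env
print(env.job_done())"
```

```text
the job is handed in; nothing more can be done
None
```

I pulled the blue-lidded jar's stirrer knob up to its stop (16 mm by the arm's travel), held it there about a second, and let it settle back down; neither the jar nor the other knob moved. I never saw the green band (the fingers hid the stem while it was up, and it doesn't show at rest), so the switch-on rests on the measured lift, hold and force at the stop.

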